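# Put the hearing aid to dry and screw the capsule shut

## Task

Take the hearing aid from the white saucer and lower it into the open drying capsule, letting go of it only just above or inside the cup. Then swing the captive cap back over the mouth on its strap and screw it clockwise until it is fully tight. Leave the saucer, the spectacle case and the battery tray where they are.

Things in the scene. Friction and masses are not known exactly. Their poses are not given: they have to be found in the camera images.
- capsule: Round teal drying capsule, stuck to the nightstand (does not move). Origin: centre of the cup's underside, z up. Cup 74 mm outside diameter, 66 mm inside, 36 mm high, inner floor 8 mm above the nightstand. A post of 16 mm diameter, 40 mm high, stands on its +x side, 62 mm from the cup's axis, and carries the strap. A red stripe marks the -x side of the cup.
- mouth (a point): Centre of the cup's mouth at rim height, 36 mm above the nightstand; axes as the capsule's.
- pivot (a point): On the strap's vertical swivel axis (top of the pivot post), 45 mm above the nightstand, 62 mm from the cup's axis. Axes turn with the strap: its -x axis points from the pivot to the cap's centre, 62 mm away.
- strap (a joint): Swing of the dark strap about the vertical pivot: 0 = cap exactly over the cup (stop), growing anticlockwise seen from above as the cap swings away, up to 2.3 rad. Light friction, stays where it is left. The strap holds the cap in a round tether ring of 86 mm outside diameter, 5 mm thick, 40 to 45 mm above the nightstand.
- screw_cap (a joint): Turn of the cap in its tether ring: 0 = loose (stop), growing clockwise seen from above as it is tightened; 1.9 rad = fully tight (stop). It sinks 4 mm from loose to tight. Friction about 0.05 N m, stays where it is left. A red dot on the cap's top comes next to the cup's red stripe when closed and tight.
- cap_grip (a point): Centre of the cap's wing grip, a teal bar 44 mm long (along this point's x), 12 mm wide (along y), 16 mm high, on the axis of the pale round cap (76 mm diameter, 15 mm high, below the bar). This point is at mid-height of the bar, 8 mm above the cap's flat top; when loose it is 61 mm above the nightstand, when tight 57 mm. Turns with the cap.
- hearing_aid: Brown behind-the-ear hearing aid lying on its side in the saucer: rounded body 36 mm long (x), 14 mm wide (y), 12 mm high, with a clear hook of 5 mm thickness reaching to 28 mm from the middle at the +x end. 10 to 22 g. Origin: centre of the underside, z up.
- aid_center (a point): Centre of the hearing aid's body, 6 mm above its underside.
- saucer: White porcelain saucer, 140 mm diameter, 16 mm high, its inner floor 5 mm above the nightstand, loose; origin: centre of its underside.
- spectacle_case: Stainless steel spectacle case, 160 (x) by 62 (y) by 36 mm, loose; origin: centre of the underside.
- battery_tray: Two stacked pale plastic battery trays, 100 (x) by 75 (y) by 40 mm, loose, coin cells in the upper one; origin: centre of the underside.
Mind the look-alikes: they are no part of the job. What is shaped like the capsule but blue is not meant. There is more than one size of the hearing_aid; the one meant has the size given above.

How it is judged:
By the outcome, as a careful person would: the job done as asked, in the order asked, and still so for the second after the job is handed in, with the robot touching nothing.
It also fails if it takes over 72 s, if anything falls off the work surface, if the arm or the gripper's body presses on something with over 40 N, if the wrist force passes 120 N, or if a joint passes its speed limit or range.

## Robot

A 6-joint arm with a two-finger parallel gripper is mounted at the origin on the work surface. World frame = base frame: x ahead of the robot, y to its left, z up, the work surface at z = 0. Lengths are in mm, angles in rad, forces in N, time in s.
With the tool pointing down it reaches from about 275 to 825 mm from the base axis. Payload 4.9 kg.
Tool frame: the origin (TCP) lies on the centre line of the jaws, within the pads' length; the fingertips stand finger_overhang ahead of it and the grasp point (between the pads) lies 3 mm ahead of it (finger_overhang is the distance from the TCP to the fingertips, in mm); z points along the fingers, y is the direction in which the jaws open and shut (so a half turn about z gives the same grasp; the last joint's range is limited). The gripper opens to 85 mm and grips with 20 to 120 N. Pads are 22 mm wide; open, the fingers measure 114 mm over their backs; the gripper's body (76 mm by 85 mm) begins 54 mm behind the grasp point. The pads swing forward as they close: fully open they stand 13 mm farther back than shut.
Start: joints at [-1.448, 0.326, -0.193, 1.052, 0, 1.437], TCP at [139.704, -531.979, 253.281] pointing down, gripper open.
Joint ranges: [-2.65, 2.65], [-0.97, 1.79], [-1.3, 1.35], [-1.93, 2.1], [-1.47, 1.37], [-3.14, 3.14]. Speed limits (rad/s): [2.57, 2.57, 3.14, 3.14, 3.14, 3.14].

## Interface

Orientations are given as a 3x3 rotation matrix whose columns are the frame's x, y, z axes.
In Python, from station import * gives the robot as it stands.
- The arm moves only by the shell command python3 -m handwheel 'ROWS' [FORCE]. ROWS is text: rows parted by semicolons, each of 7 numbers parted by spaces: the shift along the tool's x, y, z in cm, then the turn, a rotation vector about the tool's x, y, z in degrees, then the opening, from -1 (shut) to 1 (fully open). In form: tx ty tz wx wy wz gripper; .... A call has 1 to 10 rows; each row shifts and turns the commanded pose from where the row before left it, along the tool's axes as they then stand; what a row does not reach is not made up. A row lasts 1/10 s, in which the tool goes at most 50 mm and 8.59 degrees, less where a joint would pass 70% of its speed; a pose out of reach is approached as far as the arm can. A call is refused whole if a number of a shift passes 5 or a number of a turn 8.59, either way. A call with a gripper value outside its range is refused whole. The fingers move at their own pace and stop on an object; FORCE is the grip in N (left out, the last holds). Time passes only in rows, so rows that do not move let the fingers close. It gives the time, the measured TCP pose, the force and the opening at its end, in the units of the state.
- state(): the state, without advancing time (a new reading comes with each control period).
- grab_frame(name): name is "side" or "top" or "wrist"; returns the picture (480x640x3 uint8, red, green, blue); there is no depth.
- camera_params(name): a dict with "K" (3x3 intrinsics, pixels), "view" (4x4, takes a point from world to camera coordinates). Camera axes: x right, y up, looking along -z (the intrinsics and any distortion apply to the point x, -y, -z); pixel columns grow to the right and rows downward; lengths in mm; the calibration is good to about 2 mm. A picture is of the moment at which its call begins: read the wrist's pose just before it. camera_params takes no time and is no camera call; for the wrist camera it gives the pose at the moment of the call.
- job_done(): hands the job in, once; it reports no verdict.
The state is a dict: "time_s": time; "q": joint angles; "joint_velocities": joint speeds; "effort": joint torques, N m; "ee_pos": TCP position; "ee_rot": TCP orientation; "force": force on the tool from outside, world axes, zero at the start; "moment": the same for the moment, N m; "opening": finger opening in mm.
Only numpy, scipy, OpenCV 4.12 (cv2) and the standard library are available. Lean on these libraries where they do the work, as an engineer would, in place of code of your own. Each camera call takes 0.05 s, during which the arm holds its last target. There are 200 camera calls.

## Working session

There is one attempt and no reset: what is moved stays moved. The work goes in short steps, Python scripts to look and compute and a shell command to move; the robot and the scene stay as the last step left them, time stands still between calls to the robot, and variables do not carry over. Pictures are saved under pics/ and viewed, about 8 in all and at most 12, crops included, and the job is handed in when it is done.

```bash
ls; mkdir -p pics; python3 - <<'E'
from station import *
import cv2
s=state();print(s)
for n in("top","side"):
    f=grab_frame(n);cv2.imwrite(f"pics/{n}0.png",f[:,:,::-1]);p=camera_params(n);print(n,p)
E
```

```text
pics
{'time_s': 0.0, 'q': array([-1.44821603e+00,  3.26950529e-01, -1.93624341e-01,  1.05196802e+00,
       -2.53127140e-06,  1.43660379e+00]), 'joint_velocities': array([-1.24441770e-03,  9.74220838e-04, -4.41739906e-05, -1.88995544e-03,
       -1.65616490e-04,  2.04251565e-03]), 'effort': array([ 2.13752937e-03, -4.43396688e+01,  2.62442690e+01,  1.55333499e-02,
        4.51161361e-05, -7.97692195e-06]), 'ee_pos': array([ 139.6243814 , -531.41025137,  252.48281133]), 'ee_rot': array([[ 9.67214611e-01,  2.53960332e-01, -2.16070934e-04],
       [ 2.53960319e-01, -9.67213085e-01,  1.73314976e-03],
       [ 2.31164654e-04, -1.73120121e-03, -9.99998475e-01]]), 'force': array([-0.59579346, -0.32865575,  0.23678307]), 'moment': array([-0.01932423, -0.02392259, -0.02634599]), 'opening': 85.48999241821319}
top {'K': array([[498.56477809,   0.        , 321.59074003],
       [  0.        , 498.56477809, 234.66267717],
       [  0.        ,   0.        ,   1.        ]]), 'view': array([[-2.05685124e-02, -9.99788270e-01,  5.92857137e-04,
         2.78822978e+00],
       [ 9.89245786e-01, -2.02657286e-02,  1.44851911e-01,
        -5.58058950e+02],
       [-1.44809226e-01,  3.56586975e-03,  9.89453168e-01,
        -1.02160580e+03],
       [ 0.00000000e+00,  0.00000000e+00,  0.00000000e+00,
         1.00000000e+00]])}
side {'K': array([[548.73792649,   0.        , 316.8102595 ],
       [  0.        , 548.73792649, 232.6825168 ],
       [  0.        ,   0.        ,   1.        ]]), 'view': array([[ 8.72899023e-01, -4.87642517e-01, -1.58767387e-02,
        -4.92954528e+02],
       [ 2.79315783e-01,  4.72775854e-01,  8.35742595e-01,
        -2.11724851e+02],
       [-4.00037484e-01, -7.33953519e-01,  5.48891832e-01,
        -7.62361722e+02],
       [ 0.00000000e+00,  0.00000000e+00,  0.00000000e+00,
         1.00000000e+00]])}
```

View pics/top0.png

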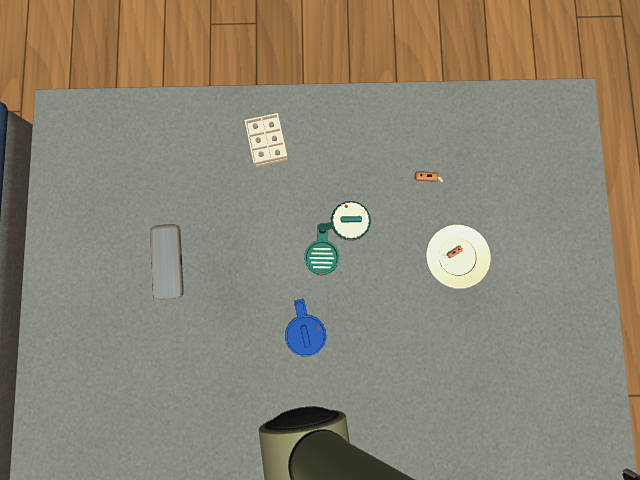

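View pics/side0.png

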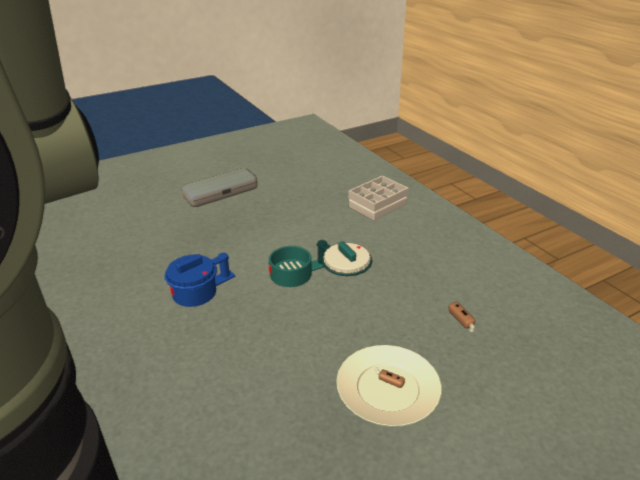

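```bash
cat > h.py <<'E'
import numpy as np,cv2
from station import *
def ray(P,uv):
    K,V=P["K"],P["view"];d=np.linalg.solve(K,[uv[0],uv[1],1]);d=np.array([d[0],-d[1],-d[2]])
    R=V[:3,:3];return -R.T@V[:3,3],R.T@d
def onz(P,uv,z):
    c,d=ray(P,uv);return c+d*(z-c[2])/d[2]
def proj(P,X):
    c=P["view"]@np.append(X,1);p=P["K"]@np.array([c[0],-c[1],-c[2]]);return p[:2]/p[2]
def mask(im,lo,hi,roi):
    h=cv2.cvtColor(im,cv2.COLOR_RGB2HSV);m=cv2.inRange(h,np.array(lo),np.array(hi));o=np.zeros_like(m)
    x0,y0,x1,y1=roi;o[y0:y1,x0:x1]=m[y0:y1,x0:x1];return o
def box(m,P,z):
    """world centre, long/short sides, yaw of min-area rect of mask on plane z"""
    pts=cv2.findNonZero(m)[:,0,:].astype(float);w=np.array([onz(P,p,z)[:2] for p in pts]).astype(np.float32)
    c,s,a=cv2.minAreaRect(w);a=np.radians(a)
    if s[0]<s[1]: a+=np.pi/2;s=s[::-1]
    return np.array(c),s,a,len(pts)
E
python3 - <<'E'
from h import *
im=cv2.imread("pics/top0.png")[:,:,::-1];P=camera_params("top")
br=([5,90,60],[18,255,255])
for n,roi,z in(("saucer aid",(435,235,475,275),13),("table aid",(405,160,450,195),10)):
    print(n,box(mask(im,*br,roi),P,z))
te=([75,100,40],[95,255,255])
m=mask(im,*te,(290,190,390,285))
h=cv2.cvtColor(im,cv2.COLOR_RGB2HSV)
for u,v in((322,242),(350,219),(308,258),(322,229),(335,222),(454,252)): print(u,v,h[v,u])
for n,p,z in(("cup",(322,258),36),("post",(322,228),45),("cap",(350.5,220),53),("saucer",(459,257),10)):print(n,onz(P,p,z))
a=cv2.resize(im[190:290,290:390],None,fx=4,fy=4,interpolation=2);b=cv2.resize(im[155:275,395:495][:100],None,fx=4,fy=4,interpolation=2)
cv2.imwrite("pics/crop1.png",np.hstack([a,b])[:,:,::-1])
E
```

```text
saucer aid (array([ 503.59085083, -311.48168945]), (60.242454528808594, 34.61647033691406), np.float64(0.7437958587448845), 97)
table aid (array([ 689.99645996, -244.35580444]), (49.50975036621094, 20.11054229736328), np.float64(1.4711669377828143), 179)
322 242 [ 84 152  72]
350 219 [ 83 141 145]
308 258 [ 84 155 133]
322 229 [ 84 137  91]
335 222 [ 33  28 244]
454 252 [111 255  14]
cup [508.53902086  -8.52197012  36.        ]
post [571.65353356  -9.81527614  45.        ]
cap [586.26727213 -70.38817935  53.        ]
saucer [ 507.17389529 -307.08357684   10.        ]
```

View pics/crop1.png

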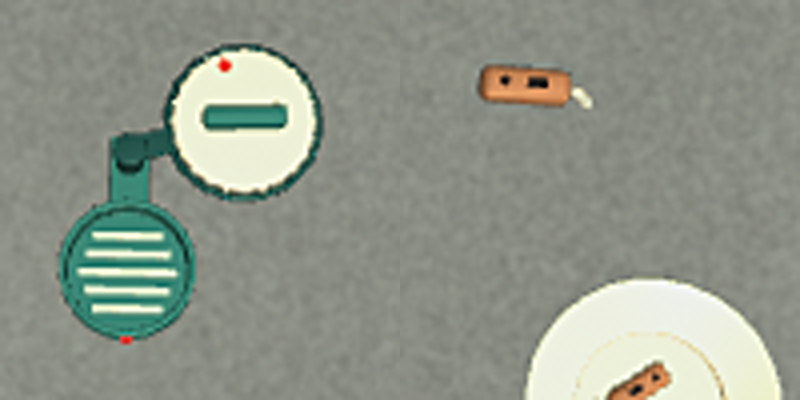

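```bash
python3 -m handwheel '4.7 -1.42 0.4 0 0 0 1;4.7 -1.42 0.4 0 0 0 1;4.7 -1.42 0.4 0 0 0 1;4.7 -1.42 0.4 0 0 0 1;4.7 -1.42 0.4 0 0 0 1;4.7 -1.42 0.4 0 0 0 1;4.7 -1.42 0.4 0 0 0 1;4.7 -1.42 0.4 0 0 0 1;4.7 -1.42 0.4 0 0 0 1;0 0 0 0 0 -8.5 1'; python3 -m handwheel '0 0 0 0 0 -8.5 1;0 0 0 0 0 -8.5 1;0 0 0 0 0 -8.5 1;0 0 0 0 0 -8.5 1;0 0 0 0 0 -8.5 1;0 0 0 0 0 -8.5 1;0 0 0 0 0 -8.5 1;0 0 0 0 0 -8.5 1;0 0 0 0 0 -8.5 1;0 0 0 0 0 -8.5 1';python3 -m handwheel '0 0 0 0 0 -8.5 0.2;0 0 0 0 0 0 0.2;0 0 0 0 0 0 0.2'
cat > w.py <<'E'
from h import *
import sys
s=state();P=camera_params("wrist");im=grab_frame("wrist");cv2.imwrite(sys.argv[1],im[:,:,::-1])
np.savez(sys.argv[1]+".npz",K=P["K"],view=P["view"])
print(s["time_s"],s["ee_pos"],s["ee_rot"].round(3).tolist(),s["opening"],s["force"]);c,d=ray(P,(320,240));print("cam",c,d)
E
python3 w.py pics/w1.png; python3 -c "import station;print([n for n in dir(station) if n[0]!='_'])"
```

```text
time_s: 1.1
ee_pos: [520.3, -297.0, 216.0]
ee_rot: [[0.915, 0.403, 0.001], [0.403, -0.915, 0.002], [0.001, -0.001, -1.0]]
force: [-0.5, -1.3, 0.1]
opening: 85.5
time_s: 2.1
ee_pos: [516.1, -300.7, 216.7]
ee_rot: [[-0.318, 0.948, -0.001], [0.948, 0.318, 0.001], [0.001, -0.001, -1.0]]
force: [0.2, -0.1, -0.4]
opening: 85.2
time_s: 2.4
ee_pos: [516.2, -300.8, 216.9]
ee_rot: [[-0.447, 0.895, -0.001], [0.895, 0.447, 0.0], [0.001, -0.0, -1.0]]
force: [0.9, -0.3, 0.1]
opening: 51.3
2.4 [ 516.19647253 -300.78991251  216.94507804] [[-0.447, 0.895, -0.001], [0.895, 0.447, 0.0], [0.001, -0.0, -1.0]] 51.296050362562006 [ 0.93293975 -0.31819847  0.12545874]
cam [ 483.27288252 -235.19775708  338.93085315] [ 0.11783889 -0.24838749 -0.96157125]
['PlanningError', 'camera_params', 'finger_overhang', 'grab_frame', 'job_done', 'state']
```

View pics/w1.png

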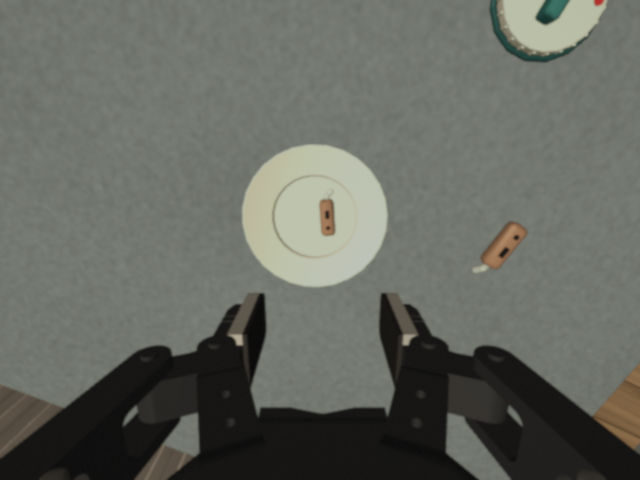

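```bash
python3 - <<'E'
from h import *
print("overhang",finger_overhang)
im=cv2.imread("pics/w1.png")[:,:,::-1];P=dict(np.load("pics/w1.png.npz"))
m=mask(im,[5,90,60],[18,255,255],(150,100,500,400))
n,l,st,c=cv2.connectedComponentsWithStats(m)
print(st[1:],c[1:])
E
```

```text
overhang 22.0
[[320 200  14  35 395]
 [481 234  19  35 389]] [[326.79746835 217.13164557]
 [492.48843188 253.99228792]]
```

```bash
cat > aid.py <<'E'
from h import *
import sys
f=sys.argv[1];roi=tuple(map(int,sys.argv[2].split(",")))
im=cv2.imread(f)[:,:,::-1];P=dict(np.load(f+".npz"));s=state();R,p=s["ee_rot"],s["ee_pos"]
m=mask(im,[3,80,30],[20,255,255],roi);m=cv2.morphologyEx(m,cv2.MORPH_CLOSE,np.ones((9,9)))
c,sd,a,n=box(m,P,14);print("aid",c,sd,np.degrees(a),n)
print("shift cm tool xy",(R.T@(np.append(c,p[2])-p))/10,"y-axis yaw",np.degrees(np.arctan2(R[1,1],R[0,1])))
E
python3 aid.py pics/w1.png 300,180,350,250
python3 - <<'E'
from h import *
P=dict(np.load("pics/w1.png.npz"));print("table aid len",np.linalg.norm(onz(P,(488,265),7)-onz(P,(520,225),7)),"saucer",onz(P,(315,215),10))
E
```

```text
aid [ 518.6864624  -295.77224731] (33.97016906738281, 11.835447311401367) 120.42857360839842 419
shift cm tool xy [3.43013895e-01 4.44668228e-01 7.27878644e-05] y-axis yaw 26.564482319184947
table aid len 49.62890197181 saucer [ 507.87601081 -299.62333351   10.        ]
```

```bash
python3 -m handwheel '0.17 0.22 3 0 0 -2 -0.3;0.17 0.22 3 0 0 -2 -0.3;0 0 3 0 0 0 -0.3;0 0 1 0 0 0 -0.3;0 0 0 0 0 0 -0.3;0 0 0 0 0 0 -0.3'; python3 w.py pics/w2.png; python3 aid.py pics/w2.png 250,100,450,330
```

```text
time_s: 3.05
ee_pos: [519.3, -296.4, 118.3]
ee_rot: [[-0.51, 0.86, 0.001], [0.86, 0.51, -0.001], [-0.001, 0.001, -1.0]]
force: [-0.2, 0.3, 0.8]
opening: 29.7
3.05 [ 519.29984297 -296.3663657   118.34934008] [[-0.51, 0.86, 0.001], [0.86, 0.51, -0.001], [-0.001, 0.001, -1.0]] 29.709868602131326 [-0.20542088  0.29829996  0.78270386]
cam [ 481.54153142 -233.1667889   240.20111767] [ 0.13704817 -0.24043358 -0.96104689]
aid [ 518.55633545 -295.74942017] (34.933372497558594, 11.997783660888672) 120.73557853698732 852
shift cm tool xy [ 0.13152246 -0.04662392 -0.00034731] y-axis yaw 30.679932188774075
```

View pics/w2.png

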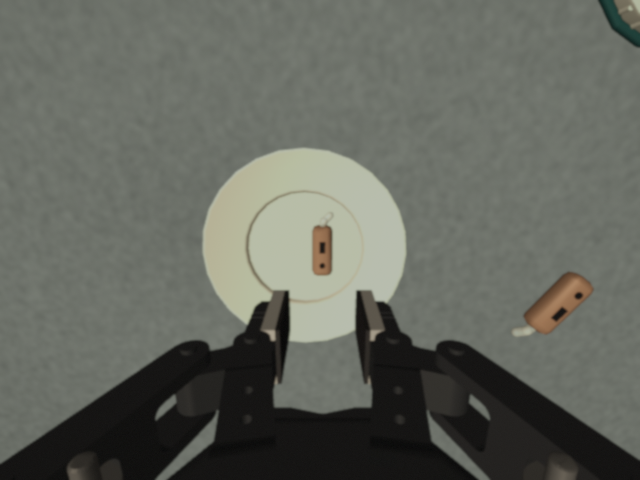

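```bash
python3 -m handwheel '0.1 -0.04 3 0 0 0 -0.3;0 0 3 0 0 0 -0.3;0 0 1.4 0 0 0 -0.3;0 0 0.6 0 0 0 -0.3;0 0 0.3 0 0 0 -0.3;0 0 0 0 0 0 -0.3' 25; python3 w.py pics/w3.png;python3 aid.py pics/w3.png 250,100,450,400
```

```text
time_s: 3.7
ee_pos: [518.5, -295.8, 35.2]
ee_rot: [[-0.511, 0.86, 0.001], [0.86, 0.511, -0.001], [-0.001, 0.001, -1.0]]
force: [-0.9, 0.2, 0.3]
opening: 29.5
3.7 [ 518.52430275 -295.75939561   35.18828785] [[-0.511, 0.86, 0.001], [0.86, 0.511, -0.001], [-0.001, 0.001, -1.0]] 29.536983859484504 [-0.89930655  0.17588983  0.31968489]
cam [ 480.70362951 -232.52741663  157.0286649 ] [ 0.13734021 -0.24044648 -0.96100197]
aid [ 518.64825439 -295.74026489] (36.27872085571289, 12.766515731811523) 121.1037006378174 1939
shift cm tool xy [1.32788030e-03 5.73102514e-03 1.47061365e-06] y-axis yaw 30.71212642233098
```

View pics/w3.png

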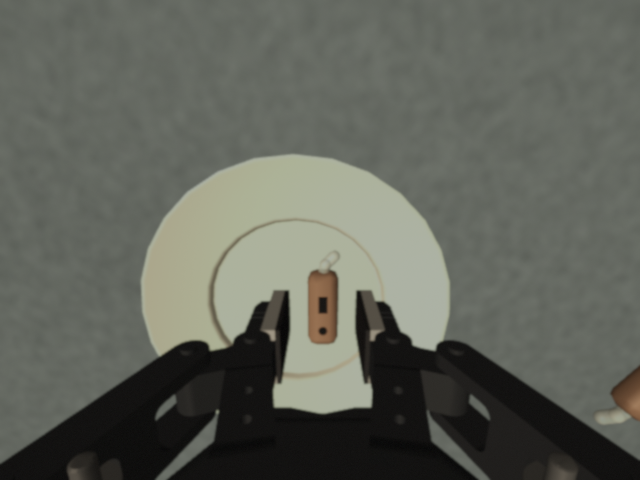

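```bash
python3 -m handwheel '0 0 0.3 0 0 0 -0.3;0 0 0.1 0 0 0 -0.8;0 0 0 0 0 0 -0.8;0 0 0 0 0 0 -0.8;0 0 0 0 0 0 -0.8;0 0 0 0 0 0 -0.8' 25
```

```text
time_s: 4.35
ee_pos: [518.1, -295.5, 30.7]
ee_rot: [[-0.511, 0.86, 0.001], [0.86, 0.511, -0.0], [-0.001, 0.0, -1.0]]
force: [0.2, -0.3, 4.9]
opening: 12.9
```

```bash
python3 -m handwheel '0 0 -0.5 0 0 0 -0.8;0 0 -2 0 0 0 -0.8;0 0 -4 0 0 0 -0.8;0 0 -4 0 0 0 -0.8;0 0 0 0 0 0 -0.8'; python3 w.py pics/w4.png; python3 - <<'E'
from h import *
im=cv2.imread("pics/top0.png")[:,:,::-1];P=camera_params("top")
def cc(m,k=1):
    n,l,st,c=cv2.connectedComponentsWithStats(m);o=np.argsort(-st[1:,4])[:k]+1
    return [(l==i).astype(np.uint8)*255 for i in o]
h=cv2.cvtColor(im,cv2.COLOR_RGB2HSV)
m=cc(mask(im,[70,60,20],[100,255,255],(290,190,390,285)),4)
for k in m: print(k.any() and (cv2.boundingRect(k),cv2.countNonZero(k)))
bar=[k for k in m if 60<cv2.countNonZero(k)<300][0]
print("bar",box(bar,P,67))
E
```

```text
time_s: 4.85
ee_pos: [520.7, -297.3, 141.0]
ee_rot: [[-0.511, 0.86, 0.007], [0.86, 0.511, -0.006], [-0.009, 0.004, -1.0]]
force: [0.4, -0.5, 0.1]
opening: 13.2
4.85 [ 520.73811003 -297.32878524  141.01637268] [[-0.511, 0.86, 0.007], [0.86, 0.511, -0.006], [-0.009, 0.004, -1.0]] 13.192952730454786 [ 0.42734843 -0.54701036  0.05919144]
cam [ 482.16363004 -233.54819467  262.32171957] [ 0.14335884 -0.24487042 -0.95900383]
((305, 201, 66, 74), 1094)
((341, 216, 21, 6), 106)
bar (array([586.97192383, -70.64411163]), (41.81097412109375, 10.597249031066895), np.float64(1.5503299338176377), 106)
```

```bash
python3 -m handwheel '1.5 0.8 -0.5 0 0 0 -0.8;3.2 1.71 -0.5 0 0 0 -0.8;3.2 1.71 0 0 0 0 -0.8;3.2 1.71 0 0 0 0 -0.8;3.2 1.71 0 0 0 0 -0.8;3.2 1.71 0 0 0 0 -0.8;3.2 1.71 0 0 0 0 -0.8;2.6 1.4 0 0 0 0 -0.8;1.9 0.92 0 0 0 0 -0.8;0 0 0 0 0 0 -0.8';python3 -m handwheel '0 0 0 0 0 0 -0.8;0 0 0 0 0 0 -0.8'; python3 w.py pics/w5.png
```

```text
time_s: 5.9
ee_pos: [501.7, -6.9, 143.9]
ee_rot: [[-0.515, 0.857, -0.004], [0.857, 0.515, 0.002], [0.003, -0.003, -1.0]]
force: [-0.0, -0.7, -0.8]
opening: 13.1
time_s: 6.1
ee_pos: [503.7, -10.6, 144.8]
ee_rot: [[-0.51, 0.86, -0.001], [0.86, 0.51, -0.0], [0.0, -0.001, -1.0]]
force: [-0.1, -0.1, 0.2]
opening: 13.5
6.1 [503.69026461 -10.59750291 144.75886789] [[-0.51, 0.86, -0.001], [0.86, 0.51, -0.0], [0.0, -0.001, -1.0]] 13.474296679775557 [-0.12577468 -0.08930152  0.15118106]
cam [466.18246782  52.54584934 266.73216711] [ 0.1349824  -0.23973102 -0.96151465]
```

View pics/w5.png

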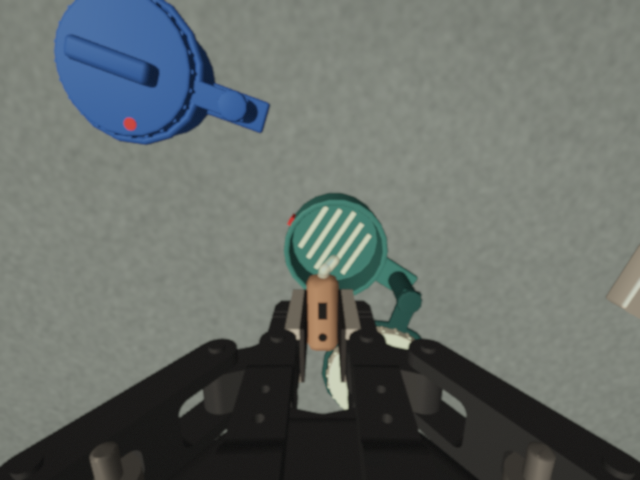

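```bash
python3 - <<'E'
from h import *
im=cv2.imread("pics/w5.png")[:,:,::-1].copy();P=dict(np.load("pics/w5.png.npz"))
m=mask(im,[70,60,15],[100,255,255],(270,180,440,300))
# left edge contour points, at rim height: least-squares circle R=37 on plane 36
L=[];
for v in range(212,276,3):
    u=np.flatnonzero(m[v]);L.append(onz(P,(u[0],v),36)[:2])
    if v<250:
        seg=u[u<395]; L.append(onz(P,(seg[-1],v),36)[:2])
L=np.array(L)
from scipy.optimize import least_squares
r=least_squares(lambda c:np.hypot(*(L-c[:2]).T)-37,[508,-8],loss="soft_l1");print(r.x,r.fun.round(1))
c=r.x
for rad,z,col in((37,36,(255,255,0)),(33,36,(255,0,255)),(37,0,(255,0,0))):
    t=np.linspace(0,2*np.pi,60);pts=np.array([proj(P,[c[0]+rad*np.cos(a),c[1]+rad*np.sin(a),z]) for a in t])
    cv2.polylines(im,[np.round(pts*4*4).astype(int)//16*1],True,col,1) if 0 else [cv2.circle(im,tuple(int(round(x)) for x in p),0,col,-1) for p in pts]
cv2.imwrite("pics/ov5.png",cv2.resize(im[180:330,260:460],None,fx=4,fy=4,interpolation=0)[:,:,::-1])
s=state();print(s["ee_rot"].T@(np.append(c,s["ee_pos"][2])-s["ee_pos"])/10)
E
```

```text
[512.64188142  -6.93837156] [ 2.3  0.4  1.3 -0.2 -0.1 -0.2 -0.3 -0.4 -0.4 -0.4  0.3 -0.9 -0.  -0.6
 -0.2 -0.7 -0.3 -0.8 -0.2 -0.6 -0.6 -1.  -0.2 -1.3 -0.4 -1.4 -0.4 -0.3
 -0.8 -0.5 -0.6 -0.7 -1.2 -0.9 -1.1]
[-1.09879311e-01  9.51435454e-01 -6.69739477e-04]
```

View pics/ov5.png

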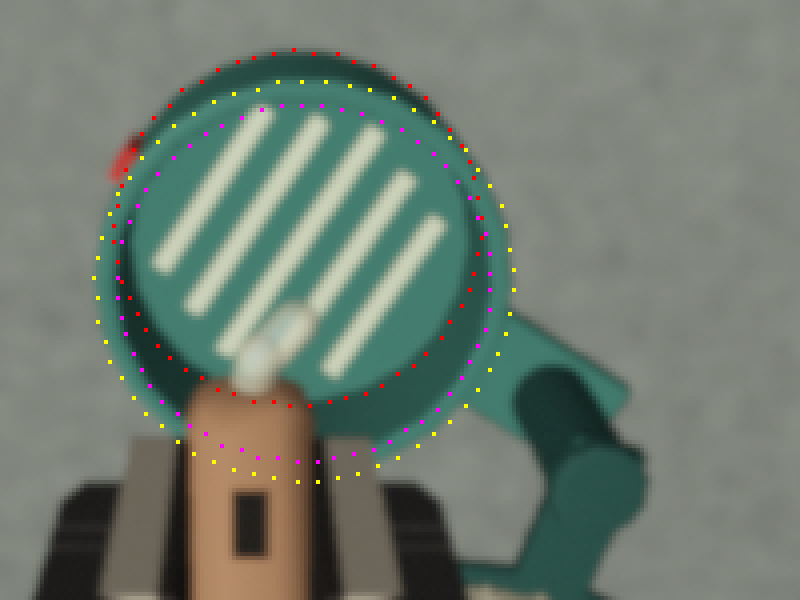

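```bash
python3 -m handwheel '-0.15 0.5 1.5 0 0 0 -0.8;-0.1 0.45 2.5 0 0 0 -0.8;0 0 2 0 0 0 -0.8;0 0 2 0 0 0 -0.8;0 0 1 0 0 0 -0.8;0 0 0.7 0 0 0 -0.8;0 0 0.5 0 0 0 -0.8;0 0 0 0 0 0 -0.8;0 0 0 0 0 0 -0.8'; python3 w.py pics/w6.png
```

```text
time_s: 7.05
ee_pos: [514.1, -7.7, 43.8]
ee_rot: [[-0.511, 0.86, 0.001], [0.86, 0.511, -0.0], [-0.001, 0.001, -1.0]]
force: [-0.4, 0.6, 0.5]
opening: 13.3
7.05 [514.07312752  -7.67585322  43.80073351] [[-0.511, 0.86, 0.001], [0.86, 0.511, -0.0], [-0.001, 0.001, -1.0]] 13.301893131365325 [-0.373012    0.60970845  0.46105818]
cam [476.30014542  55.45766818 165.72684611] [ 0.13707583 -0.23973694 -0.96121696]
```

View pics/w6.png

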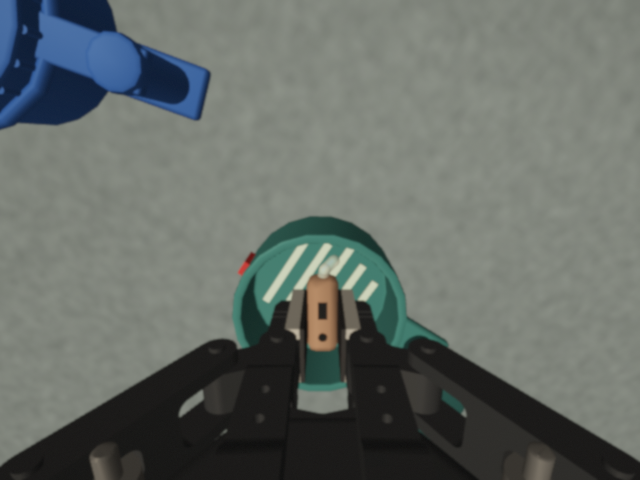

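```bash
python3 -m handwheel '0 0 0.4 0 0 0 -0.8;0 0 0 0 0 0 -0.6;0 0 0 0 0 0 -0.45;0 0 0 0 0 0 -0.45;0 0 0 0 0 0 -0.45'; python3 -m handwheel '0 0 -1 0 0 0 -0.45;0 0 -3 0 0 0 -0.45;0 0 -3 0 0 0 -0.45;0 0 -3 0 0 0 -0.45;0 0 -2 0 0 0 -0.45;-3 0 0 0 0 0 -0.45;0 0 0 0 0 0 -0.45;0 0 0 0 0 0 -0.45'; python3 w.py pics/w7.png
python3 - <<'E'
from h import *
import cv2
im=grab_frame("top");cv2.imwrite("pics/top1.png",im[:,:,::-1])
a=cv2.imread("pics/w7.png")
b=cv2.resize(im[190:300,280:400],(480,440))[:,:,::-1]
cv2.imwrite("pics/c7.png",cv2.resize(a,(640,480)))
E
```

```text
time_s: 7.6
ee_pos: [513.7, -7.5, 39.4]
ee_rot: [[-0.511, 0.86, 0.0], [0.86, 0.511, -0.0], [-0.0, 0.0, -1.0]]
force: [0.7, 0.1, -0.4]
opening: 23.7
time_s: 8.4
ee_pos: [528.9, -33.6, 159.8]
ee_rot: [[-0.51, 0.86, 0.0], [0.86, 0.51, 0.0], [0.0, 0.0, -1.0]]
force: [0.4, 0.5, -0.1]
opening: 23.3
8.4 [528.90365344 -33.5776891  159.76600729] [[-0.51, 0.86, 0.0], [0.86, 0.51, 0.0], [0.0, 0.0, -1.0]] 23.29353532875487 [ 0.43554385  0.5446978  -0.13705705]
cam [491.29132146  29.51355952 281.74694172] [ 0.13632395 -0.23954345 -0.96137211]
```

View pics/w7.png

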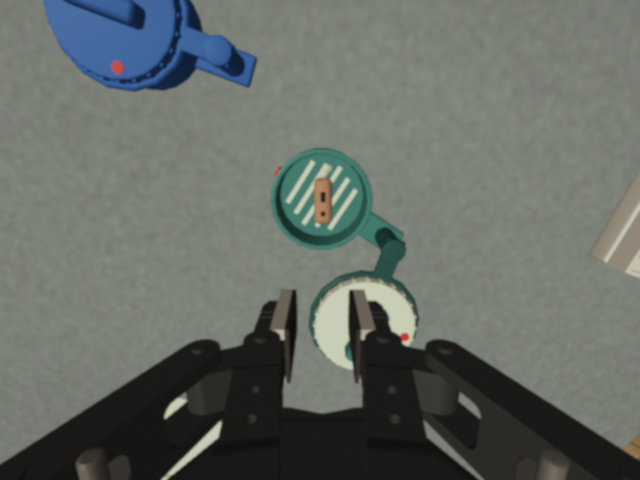

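```bash
python3 - <<'E'
from h import *
from scipy.optimize import least_squares
im=cv2.imread("pics/w7.png")[:,:,::-1];P=dict(np.load("pics/w7.png.npz"))
def fit(L,R,c0):
    L=np.array(L);r=least_squares(lambda c:np.hypot(*(L-c).T)-R,c0,loss="soft_l1",f_scale=.5);return r.x,np.abs(r.fun).mean(),len(L)
m=mask(im,[70,60,15],[100,255,255],(255,130,440,262))
# rim: left/right edges rows 190..240 (near side rim at z=36)
L=[]
for v in range(185,246,3):
    u=np.flatnonzero(m[v]);u=u[u<376]
    L.append(onz(P,(u[0],v),36)[:2])
    if v<205:L.append(onz(P,(u[-1],v),36)[:2])
cup,e,n=fit(L,37,np.array([512,-7]));print("cup",cup,e,n)
w=mask(im,[20,0,150],[60,120,255],(300,270,425,295))
L=[]
for u in range(330,405,4):
    v=np.flatnonzero(w[:,u]); 
    if len(v):L.append(onz(P,(u,v[0]),53)[:2])
wl=mask(im,[20,0,150],[60,120,255],(300,280,425,370))
for v in range(285,345,4):
    u=np.flatnonzero(wl[v]); print(v,u[0],u[-1],end=" | ")
    L.append(onz(P,(u[-1],v),53)[:2]); L.append(onz(P,(u[0],v),53)[:2])
cap,e,n=fit(L,38,np.array([586,-70]));print("\ncap",cap,e,n)
# red things
r=mask(im,[0,120,100],[4,255,255],(260,150,430,350))|mask(im,[172,120,100],[180,255,255],(260,150,430,350))
nn,l,st,c=cv2.connectedComponentsWithStats(r)
for i in range(1,nn):print("red",c[i],st[i,4],onz(P,c[i],36)[:2],onz(P,c[i],53)[:2])
print("post",onz(P,(391,240),45))
# top cam again w/ both
I=cv2.imread("pics/top0.png")[:,:,::-1];T=camera_params("top")
for nme,X in(("cup",[*cup,36]),("cap",[*cap,53])):print(nme,"in top",proj(T,X))
E
```

```text
cup [512.28591019  -5.79277119] 0.5758711126717829 28
285 339 386 | 289 334 394 | 293 328 399 | 297 325 404 | 301 321 406 | 305 320 411 | 309 318 411 | 313 315 412 | 317 316 415 | 321 315 414 | 325 313 414 | 329 315 415 | 333 315 413 | 337 314 412 | 341 317 412 | 
cap [586.54802352 -69.36559009] 0.6046868467865378 48
red [276.83333333 170.88888889] 18 [474.26853012  -3.72001094] [475.44611325  -1.42101713]
red [403.84615385 336.71794872] 39 [626.67335383 -67.36345581] [617.30805092 -60.66180879]
post [568.73827852  -3.4033226   45.        ]
cup in top [320.68039128 256.27121761]
cap in top [350.01281062 219.87898437]
```

```bash
python3 -m handwheel '-3 1.56 0 0 0 0 -0.1;-3 1.56 0 0 0 0 -0.1;0 0 0 0 0 -8.25 -0.1;0 0 0 0 0 -8.25 -0.1;0 0 0 0 0 -8.25 -0.1;0 0 0 0 0 -8.25 -0.1;0 0 0 0 0 -8.25 -0.1;0 0 0 0 0 -8.25 -0.1;0 0 0 0 0 -8.25 -0.1;0 0 0 0 0 -8.25 -0.1' >/dev/null; python3 -m handwheel '0 0 0 0 0 -8.25 -0.1;0 0 0 0 0 -8.25 -0.1;0 0 0 0 0 -8.25 -0.1;0 0 0 0 0 -8.25 -0.1;0 0 0 0 0 -8.25 -0.1;0 0 0 0 0 -8.25 -0.1;0 0 0 0 0 -8.25 -0.1;0 0 0 0 0 -8.25 -0.1;0 0 0 0 0 -8.25 -0.1;0 0 0 0 0 -8.25 -0.1';python3 -m handwheel '0 0 0 0 0 0 -0.1;0 0 0 0 0 0 -0.1'; python3 w.py pics/w8.png
cat > bar.py <<'E'
from h import *
import sys
f=sys.argv[1];roi=tuple(map(int,sys.argv[2].split(",")))
im=cv2.imread(f)[:,:,::-1];P=dict(np.load(f+".npz"));s=state();R,p=s["ee_rot"],s["ee_pos"]
m=mask(im,[70,60,15],[100,255,255],roi);n,l,st,c=cv2.connectedComponentsWithStats(m)
for i in range(1,n):
    if st[i,4]<150:continue
    c,sd,a,k=box((l==i).astype(np.uint8),P,66);d=R.T@(np.append(c,p[2])-p)/10
    print(st[i],c,sd,"yaw",np.degrees(a),"shift",d[:2].round(2))
print("q",s["q"].round(2),"tool x yaw",np.degrees(np.arctan2(R[1,0],R[0,0])))
E
python3 bar.py pics/w8.png 200,100,450,420
```

```text
time_s: 10.5
ee_pos: [585.6, -68.1, 158.8]
ee_rot: [[-0.007, -1.0, -0.002], [-1.0, 0.007, 0.001], [-0.001, 0.002, -1.0]]
force: [-0.0, -0.7, 0.8]
opening: 38.2
time_s: 10.7
ee_pos: [585.9, -68.4, 159.0]
ee_rot: [[-0.016, -1.0, -0.001], [-1.0, 0.016, 0.0], [-0.0, 0.001, -1.0]]
force: [-0.0, 0.1, 0.3]
opening: 38.2
10.7 [585.90773941 -68.43307313 159.00033207] [[-0.016, -1.0, -0.001], [-1.0, 0.016, 0.0], [-0.0, 0.001, -1.0]] 38.23658519712851 [-0.00137445  0.11934082  0.27223462]
cam [ 584.56998788 -141.49983501  280.93050554] [ 0.0104087   0.27574072 -0.96128057]
[262 187 117  62 731] [586.2276001 -94.6782074] (75.94556427001953, 39.24946594238281) yaw 178.10343170166016 shift [ 2.61 -0.06]
[313 221  16  65 982] [586.72503662 -70.28346252] (44.51732635498047, 9.908479690551758) yaw 88.71378326416016 shift [ 0.17 -0.07]
[ 322  261  128   91 4236] [537.29589844 -35.38751221] (95.72469329833984, 63.06106948852539) yaw 167.0567855834961 shift [-3.24  4.93]
q [-0.24  0.48 -0.22  0.88  0.   -1.8 ] tool x yaw -90.90505504453296
```

```bash
python3 -m handwheel '0.15 -0.06 2.5 0 0 0.3 -0.4;0 0 2.5 0 0 0 -0.4;0 0 1.7 0 0 0 -0.4;0 0 0.8 0 0 0 -0.4;0 0 0.4 0 0 0 -0.4;0 0 0.2 0 0 0 -0.4;0 0 0 0 0 0 -0.4';  python3 -m handwheel '0 0 0 0 0 0 -0.9;0 0 0 0 0 0 -0.9;0 0 0 0 0 0 -0.9;0 0 0 0 0 0 -0.9;0 0 0 0 0 0 -0.9' 40; python3 w.py pics/w9.png
```

```text
time_s: 11.45
ee_pos: [587.4, -70.6, 78.8]
ee_rot: [[-0.019, -1.0, 0.001], [-1.0, 0.019, -0.0], [0.0, -0.001, -1.0]]
force: [0.5, 0.3, 0.1]
opening: 25.5
time_s: 11.95
ee_pos: [587.5, -70.6, 78.9]
ee_rot: [[-0.019, -1.0, 0.001], [-1.0, 0.019, -0.0], [0.0, -0.001, -1.0]]
force: [0.1, -0.4, 4.3]
opening: 10.6
11.95 [587.53517623 -70.58245994  78.88160298] [[-0.019, -1.0, 0.001], [-1.0, 0.019, -0.0], [0.0, -0.001, -1.0]] 10.575712180193005 [ 0.09068886 -0.39019742  4.34140227]
cam [ 585.70280708 -143.59179781  200.84904632] [ 0.01332277  0.27515777 -0.96141163]
```

```bash
python3 -m handwheel '0.12 0.75 0 0 0 7 -0.9;0.12 0.75 0 0 0 7 -0.9;0.12 0.75 0 0 0 7 -0.9;0.12 0.75 0 0 0 7 -0.9;0.12 0.75 0 0 0 7 -0.9;0 0 0 0 0 0 -0.9;0 0 0 0 0 0 -0.9'; python3 -c "
from h import *
s=state();print(s['force'],s['moment'],s['opening'],s['ee_pos']);d=s['ee_pos'][:2]-[574.2,-9.2];print(np.hypot(*d),np.degrees(np.arctan2(d[1],d[0])),np.degrees(np.arctan2(s['ee_rot'][1,0],s['ee_rot'][0,0])))"
```

```text
time_s: 12.7
ee_pos: [549.7, -67.2, 78.7]
ee_rot: [[-0.588, -0.809, 0.0], [-0.809, 0.588, -0.001], [0.001, -0.001, -1.0]]
force: [-1.4, -2.2, 4.5]
opening: 10.6
[-1.41134441 -2.15982335  4.54429827] [-0.37787312  0.25260569  0.04786565] 10.577125601469993 [549.71720098 -67.15067151  78.7440608 ]
62.910156380890385 -112.90291709205671 -125.99845242224676
```

```bash
python3 -m handwheel '0.12 0.75 0 0 0 7 -0.9;0.12 0.75 0 0 0 7 -0.9;0.12 0.75 0 0 0 7 -0.9;0.12 0.75 0 0 0 7 -0.9;0.12 0.75 0 0 0 7 -0.9;0.12 0.75 0 0 0 7 -0.9;0.12 0.75 0 0 0 7 -0.9;0.12 0.75 0 0 0 7 -0.9;0 0 0 0 0 0 -0.9;0 0 0 0 0 0 -0.9'; cat > p.py <<'E'
from h import *
s=state();print(s['force'],s['moment'],s['opening'],s['ee_pos']);d=s['ee_pos'][:2]-[574.2,-9.2];print(np.hypot(*d),np.degrees(np.arctan2(d[1],d[0])),"xyaw",np.degrees(np.arctan2(s['ee_rot'][1,0],s['ee_rot'][0,0])),s['q'].round(2))
E
python3 p.py
```

```text
time_s: 13.7
ee_pos: [512.3, -20.9, 78.5]
ee_rot: [[-0.999, 0.035, -0.002], [0.035, 0.999, -0.001], [0.002, -0.001, -1.0]]
force: [-4.4, -0.4, 8.8]
opening: 10.6
[-4.35553921 -0.44293764  8.8054647 ] [-0.17722853  0.79924588 -0.04731013] 10.573100603902914 [512.27270015 -20.91923441  78.50243352]
63.026430343635504 -169.28396615357263 xyaw 178.02145274790212 [-0.18  0.45 -0.51  0.61 -0.   -0.15]
```

```bash
python3 -m handwheel '0.1 0.75 -0.04 0 0 7 -0.9;0.08 0.5 0 0 0 5 -0.9;0 0 0 0 0 0 -0.9;0 0 0 0 0 0 -0.9'; python3 p.py;  python3 -m handwheel '0.02 0.22 0 0 0 2 -0.9;0 0.2 0 0 0 1 -0.9;0 0 0 0 0 0 -0.9;0 0 0 0 0 0 -0.9'; python3 p.py
```

```text
time_s: 14.1
ee_pos: [511.2, -8.1, 78.6]
ee_rot: [[-0.97, 0.241, -0.003], [0.241, 0.97, -0.0], [0.003, -0.001, -1.0]]
force: [-3.6, -0.3, 8.2]
opening: 10.7
[-3.6376495  -0.31474916  8.21811594] [-0.01067367  0.8701759  -0.00332872] 10.666441958339007 [511.2374946   -8.07796005  78.62104046]
62.972502409896734 178.97905350592038 xyaw 166.02597592101108 [-0.16  0.45 -0.52  0.61 -0.    0.08]
time_s: 14.5
ee_pos: [511.4, -5.8, 78.5]
ee_rot: [[-0.956, 0.293, -0.005], [0.293, 0.956, -0.005], [0.003, -0.006, -1.0]]
force: [-6.2, -5.0, 7.7]
opening: 10.3
[-6.15950795 -4.96441357  7.65749781] [-1.23393326  1.2214971  -0.03691927] 10.325416154434311 [511.42277281  -5.82413081  78.52335676]
62.8679309900006 176.9218625607731 xyaw 162.96114671859957 [-0.15  0.45 -0.51  0.61 -0.01  0.14]
```

```bash
python3 -m handwheel '0 0 0.03 0 0 8.4 -0.9;0 0 0.03 0 0 8.4 -0.9;0 0 0.03 0 0 8.4 -0.9;0 0 0.03 0 0 8.4 -0.9;0 0 0.03 0 0 8.4 -0.9;0 0 0.03 0 0 8.4 -0.9;0 0 0 0 0 0 -0.9;0 0 0 0 0 0 -0.9' 50; python3 p.py
```

```text
time_s: 15.3
ee_pos: [511.8, -5.4, 76.7]
ee_rot: [[-0.384, 0.923, -0.004], [0.923, 0.384, -0.003], [-0.002, -0.005, -1.0]]
force: [-4.9, -4.4, 7.4]
opening: 10.4
[-4.85050232 -4.36407578  7.39636758] [-0.85507521  1.03511735 -0.12762995] 10.436836805555377 [511.84402376  -5.39292676  76.7406181 ]
62.47208640761349 176.50620813174132 xyaw 112.55724522071948 [-0.15  0.45 -0.52  0.61 -0.    1.02]
```

```bash
python3 -m handwheel '0 0 0.03 0 0 8.4 -0.9;0 0 0.03 0 0 8.4 -0.9;0 0 0.03 0 0 8.4 -0.9;0 0 0.03 0 0 8.4 -0.9;0 0 0.03 0 0 8.4 -0.9;0 0 0 0 0 0 -0.9;0 0 0 0 0 0 -0.9'; python3 p.py;python3 -m handwheel '0 0 0.02 0 0 5 -0.9;0 0 0.02 0 0 5 -0.9;0 0 0 0 0 0 -0.9;0 0 0 0 0 0 -0.9'; python3 p.py
```

```text
time_s: 16.0
ee_pos: [512.4, -5.4, 75.3]
ee_rot: [[0.333, 0.943, -0.003], [0.943, -0.333, -0.003], [-0.004, -0.002, -1.0]]
force: [-3.9, -3.9, 6.3]
opening: 10.4
[-3.9119973  -3.88860971  6.27717244] [-0.84900435  0.76490682 -0.03648543] 10.434402585403618 [512.38642931  -5.37553604  75.29130217]
61.93176927872767 176.4595690436411 xyaw 70.55842905570834 [-0.15  0.46 -0.52  0.6  -0.    1.76]
time_s: 16.4
ee_pos: [512.5, -4.9, 75.1]
ee_rot: [[0.488, 0.873, -0.002], [0.873, -0.488, -0.002], [-0.003, -0.001, -1.0]]
force: [-3.8, -3.1, 6.5]
opening: 10.4
[-3.76360007 -3.09802457  6.4670791 ] [-0.65708077  0.77788443  1.30063758] 10.353589318228263 [512.49866528  -4.8704225   75.07487267]
61.853051240956546 175.9861391498578 xyaw 60.80716214353786 [-0.15  0.46 -0.52  0.6  -0.    1.93]
```

```bash
python3 -m handwheel '0 0 0 0 0 0 -0.9;0 0 0 0 0 3 -0.9;0 0 0 0 0 0 -0.9;0 0 0 0 0 0 -0.9' 70; python3 p.py; python3 -m handwheel '0 0 0 0 0 0 -0.3;0 0 0 0 0 0 -0.3;0 0 0 0 0 0 -0.3;0 0 -1 0 0 0 -0.3;0 0 -3 0 0 0 -0.3;0 0 -4 0 0 0 -0.3;-4.5 0 -3 0 0 0 -0.3;-4.5 0 0 0 0 0 -0.3;0 0 0 0 0 0 -0.3;0 0 0 0 0 0 -0.3'; python3 w.py pics/w10.png; python3 - <<'E'
from h import *
im=grab_frame("side");cv2.imwrite("pics/side1.png",im[:,:,::-1])
a=cv2.imread("pics/w10.png");x=cv2.resize(a[80:380,170:470],(400,400));y=cv2.resize(im[220:310,245:335],(400,400))[:,:,::-1]
cv2.imwrite("pics/c10.png",np.hstack([x,y]))
E
```

```text
time_s: 16.8
ee_pos: [512.6, -4.7, 75.1]
ee_rot: [[0.532, 0.847, -0.002], [0.847, -0.532, -0.002], [-0.003, -0.001, -1.0]]
force: [-4.4, -3.5, 7.4]
opening: 9.9
[-4.35180993 -3.52668556  7.42200292] [-0.60113833  0.76856234  1.78709251] 9.895494370355207 [512.55558806  -4.71970041  75.09999053]
61.80701099535603 175.84306703793675 xyaw 57.89128825687982 [-0.15  0.46 -0.52  0.6  -0.    1.98]
time_s: 17.8
ee_pos: [466.9, -77.8, 183.4]
ee_rot: [[0.539, 0.842, 0.001], [0.842, -0.539, 0.0], [0.001, 0.001, -1.0]]
force: [0.8, -1.1, 0.3]
opening: 29.6
17.8 [466.91778985 -77.82810767 183.41037447] [[0.539, 0.842, 0.001], [0.842, -0.539, 0.0], [0.001, 0.001, -1.0]] 29.559473828133875 [ 0.83719553 -1.05472078  0.29635355]
cam [505.95240892 -16.03491711 305.39551605] [-0.15179337 -0.22825429 -0.96180059]
```

View pics/c10.png

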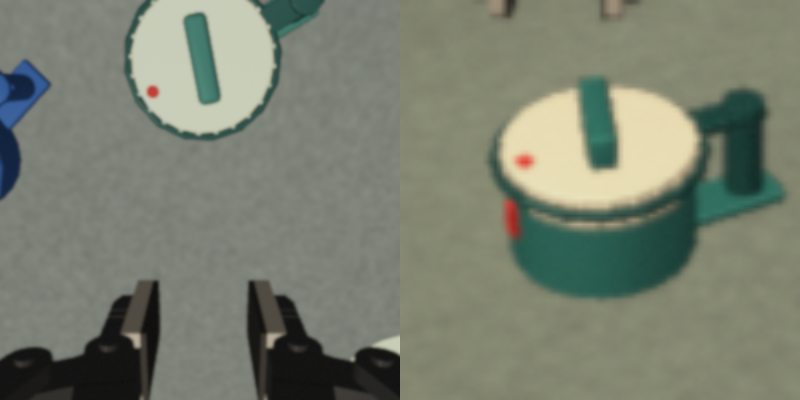

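```bash
python3 - <<'E'
from h import *
im=cv2.imread("pics/w10.png")[:,:,::-1];P=dict(np.load("pics/w10.png.npz"))
roi=(255,60,400,190)
r=mask(im,[0,120,100],[4,255,255],roi)|mask(im,[172,120,100],[180,255,255],roi)
n,l,st,c=cv2.connectedComponentsWithStats(r)
w=mask(im,[20,0,150],[60,90,255],roi);b=cv2.moments(cv2.convexHull(cv2.findNonZero(w)));cc=(b['m10']/b['m00'],b['m01']/b['m00'])
C=onz(P,cc,49);print("cap centre",C,cc)
for i in range(1,n):
    d=onz(P,c[i],49)-C;print(c[i],st[i,4],np.hypot(*d[:2]),np.degrees(np.arctan2(d[1],d[0])))
t=mask(im,[70,60,15],[100,255,255],(295,80,345,165));n,l,st,c=cv2.connectedComponentsWithStats(t)
i=1+np.argmax(st[1:,4]);print("bar",box((l==i).astype(np.uint8),P,62))
E
```

```text
cap centre [512.8058673   -4.89583351  49.        ] (321.46157244566785, 122.65679427707259)
[284.06122449 148.30612245] 49 32.106697402525725 -179.62629149035163
bar (array([511.84191895,  -6.34029961]), (42.698707580566406, 10.418773651123047), np.float64(1.2047059528115902), 1030)
```

Dot sits beside the stripe and the torque rose sharply at the stop. I'll do one re-grip with the jaws aligned to the bar, to confirm that it is at its stop.

```bash
python3 -m handwheel '4.3 -0.04 0 0 0 0 -0.3;4.22 -0.04 0 0 0 0 -0.3;0 0 3 0 0 -6 -0.3;0 0 3 0 0 -5.5 -0.3;0 0 2.5 0 0 0 -0.3;0 0 1.5 0 0 0 -0.3;0 0 0.6 0 0 0 -0.3;0 0 0 0 0 0 -0.3;0 0 0 0 0 0 -0.3'; python3 p.py; python3 -m handwheel '0 0 0 0 0 0 -0.9;0 0 0 0 0 0 -0.9;0 0 0 0 0 0 -0.9;0 0 0 0 0 0 -0.9' 60;python3 p.py; python3 -m handwheel '0 0 0 0 0 3 -0.9;0 0 0 0 0 3 -0.9;0 0 0 0 0 0 -0.9;0 0 0 0 0 0 -0.9'; python3 p.py
```

```text
time_s: 18.8
ee_pos: [512.8, -4.5, 77.2]
ee_rot: [[0.357, 0.934, 0.001], [0.934, -0.357, -0.0], [0.0, 0.001, -1.0]]
force: [0.5, 0.7, -0.1]
opening: 30.0
[ 0.48983382  0.66221354 -0.06235417] [ 0.01473735 -0.03898774  0.02509456] 30.007654752859676 [512.76602656  -4.49968287  77.18246583]
61.61352184612833 175.6248201896789 xyaw 69.06367660011134 [-0.15  0.45 -0.52  0.6   0.    1.78]
time_s: 19.2
ee_pos: [512.7, -5.0, 77.5]
ee_rot: [[0.358, 0.934, 0.002], [0.934, -0.358, 0.0], [0.001, 0.001, -1.0]]
force: [-0.7, 1.6, 4.7]
opening: 9.7
[-0.74895877  1.55848576  4.66578698] [0.12878893 0.06111698 0.01158452] 9.720986896000804 [512.74259077  -4.96603867  77.49209212]
61.603080912809666 176.05897128862284 xyaw 69.0106681408677 [-0.15  0.45 -0.52  0.6   0.    1.78]
time_s: 19.6
ee_pos: [512.8, -4.4, 77.4]
ee_rot: [[0.451, 0.893, 0.002], [0.893, -0.451, 0.001], [0.002, 0.001, -1.0]]
force: [-0.8, 0.9, 5.7]
opening: 9.8
[-0.7701825   0.9159965   5.74251532] [0.36134343 0.06271187 0.99150534] 9.776713415435784 [512.83442342  -4.41722421  77.40558794]
61.551676931746826 175.5434296374977 xyaw 63.195925031644414 [-0.15  0.45 -0.52  0.6   0.    1.89]
```

```bash
python3 -m handwheel '0 0 0 0 0 0 -0.3;0 0 0 0 0 0 -0.3;0 0 0 0 0 0 -0.3;0 0 -1 0 0 0 -0.3;0 0 -3 0 0 0 -0.3;0 0 -4 0 0 0 -0.3;-4.5 0 -3 0 0 0 -0.3;-4.5 0 0 0 0 0 -0.3;0 0 0 0 0 0 -0.3;0 0 0 0 0 0 -0.3'; python3 w.py pics/w11.png; python3 - <<'E'
from h import *
im=cv2.imread("pics/w11.png")[:,:,::-1];P=dict(np.load("pics/w11.png.npz"))
roi=(240,60,420,200)
r=mask(im,[0,120,100],[4,255,255],roi)|mask(im,[172,120,100],[180,255,255],roi)
n,l,st,c=cv2.connectedComponentsWithStats(r)
w=mask(im,[20,0,150],[60,90,255],roi);b=cv2.moments(cv2.convexHull(cv2.findNonZero(w)));cc=(b['m10']/b['m00'],b['m01']/b['m00'])
C=onz(P,cc,49);print("cap",C[:2])
for i in range(1,n):
    d=onz(P,c[i],49)-C;print(c[i],st[i,4],np.hypot(*d[:2]),np.degrees(np.arctan2(d[1],d[0])))
t=grab_frame("top");cv2.imwrite("pics/top2.png",t[:,:,::-1])
o=cv2.imread("pics/top0.png")[:,:,::-1]
for n,(x0,y0,x1,y1) in dict(saucer=(420,218,500,298),case=(140,215,195,305),tray=(235,105,295,170)).items():
    print(n,np.abs(t[y0:y1,x0:x1].astype(int)-o[y0:y1,x0:x1]).mean(),[cv2.phaseCorrelate(cv2.cvtColor(o[y0:y1,x0:x1],7).astype(float),cv2.cvtColor(t[y0:y1,x0:x1],7).astype(float))])
E
```

```text
time_s: 20.6
ee_pos: [472.7, -82.8, 185.1]
ee_rot: [[0.456, 0.89, 0.001], [0.89, -0.456, 0.0], [0.001, 0.001, -1.0]]
force: [0.0, 0.7, 0.3]
opening: 29.8
20.6 [472.69097714 -82.81842908 185.12726633] [[0.456, 0.89, 0.001], [0.89, -0.456, 0.0], [0.001, 0.001, -1.0]] 29.79089288432416 [0.03314287 0.71491091 0.3076433 ]
cam [505.66076637 -17.51398377 307.09975719] [-0.1293451  -0.24186506 -0.96175504]
cap [512.60953299  -4.94681477]
[283.24 142.44] 50 31.870149560163036 -179.5629923534257
saucer 32.03526041666667 [((-0.16749897724132978, 0.017576927692140032), 0.42173730528879966)]
case 8.005454545454546 [((-0.02204939386677296, -0.0014795957314888142), 0.992570837576546)]
tray 8.234102564102564 [((0.02178614290637526, 0.012545143693380112), 0.9956201158586456)]
```

```bash
python3 -c "from station import *;print(job_done())"
```

```text
the job is handed in; nothing more can be done
None
```

The hearing aid is in the teal drying capsule, and the cap is swung over the mouth and screwed clockwise to its stop. The job is handed in at about 20.7 s of the 72 s allowed.

- **Hearing aid:** I took the one on the saucer. It measured about 36 mm long, against about 50 mm for the look-alike on the nightstand. I let go of it inside the cup, about 6 mm above the floor, and a wrist picture showed it lying there.
- **Cap swing:** I gripped the bar and swung the cap about 105° until it met the strap's stop.
- **Tightening:** The cap stopped turning after about 95°, and the twisting torque there rose to 1.8 N m. A second grip met the same stop at once, and the red dot did not move.
- **Saucer, case and trays:** The before and after top pictures show shifts under 0.2 pixel for all three. The saucer comparison was weak because that part of the picture had changed, probably from the arm in view.

**Checks that disagreed:**
- The cap turned about 1.65 rad, not the full 1.9. I think it was already about 0.25 rad turned at the start, because the dot's first position fits that.
- The dot ended about 3.5° short of where I measured the stripe, which is within the error of that rough stripe reading.
- The top and wrist cameras differed by 3 to 8 mm for the saucer and cup, so I used the wrist camera for positioning.

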